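Walk the calibration block round to face the docking rail

ROBOT

A 6-joint arm with a two-finger parallel gripper is mounted at the origin on the work surface. World frame = base frame: x ahead of the robot, y to its left, z up, the work surface at z = 0. Lengths are in mm, angles in rad, forces in N, time in s.
With the tool pointing down it reaches from about 275 to 750 mm from the base axis. Payload 10.2 kg.
Tool frame: the origin (TCP) lies at the very end of the fingers, on their centre line; the grasp point (between the pads) lies ctrl.grip_depth behind it (ctrl.grip_depth is the distance from the TCP to the grasp point, in mm); z points along the fingers, y is the direction in which the jaws open and shut (so a half turn about z gives the same grasp; the last joint's range is limited). The gripper opens to 85 mm and grips with 20 to 120 N. Pads are 22 mm wide; open, the fingers measure 114 mm over their backs; the gripper's body (76 mm by 85 mm) begins 54 mm behind the grasp point. The pads swing forward as they close: fully open they stand 13 mm farther back than shut.
Start: joints at [1.093, 0.313, 1.498, -0, 1.331, -0.223], TCP at [132.34, 508.052, 197.294] pointing down, gripper open.
Joint ranges: [-2.94, 2.94], [-0.97, 2.17], [0.19, 2.56], [-1.23, 4.37], [0.02, 3.11], [-2.88, 2.88]. Speed limits (rad/s): [2.39, 2.39, 3.01, 3.14, 3.14, 3.14].

INTERFACE

Orientations are given as a unit quaternion [w, x, y, z].
In Python, from rig import telemetry, eyes, ctrl, nets gives the robot as it stands. The module is installed in compiled form; this text tells all that it offers.
- The arm moves only by the tool drive_tool, never from a script. Its argument "series" is text: rows parted by semicolons, each of 7 numbers parted by spaces: the shift along the tool's x, y, z normalised to -1 to 1, where 1 is 0.12 m, then the turn, a rotation vector about the tool's x, y, z normalised to -1 to 1, where 1 is 0.5 rad, then the opening, from 0 (shut) to 1 (fully open). In form: tx ty tz wx wy wz hand; .... A call has 1 to 20 rows; each row is the pose to reach, as a shift and turn from the pose measured when the call began, along the tool's axes at that moment; what a row does not reach only later rows make up. A row lasts 1/10 s, in which the tool goes at most 50 mm and 8.59 degrees, less where a joint would pass 70% of its speed; a pose out of reach is approached as far as the arm can. A call with a number of a shift or a turn outside -1 to 1 is refused whole. A call with a gripper value outside its range is refused whole. The fingers move at their own pace and stop on an object; "newtons" is the grip in N (left out, the last holds). Time passes only in rows, so rows that repeat a pose let the fingers close. It gives the time, the measured TCP pose, the force and the opening at its end, in the units of the state.
- telemetry.sense(): the state, without advancing time (a new reading comes with each control period).
- eyes.capture(name): name is "side" or "top"; returns a dict with "frame" (480x640x3 uint8, red, green, blue), "fx", "fy", "cx", "cy" (pixels), "D" ([k1, k2, p1, p2, k3] as OpenCV has them; the pictures are not rectified), "view" (4x4, takes a point from world to camera coordinates). Camera axes: x right, y up, looking along -z (the intrinsics and any distortion apply to the point x, -y, -z); pixel columns grow to the right and rows downward; lengths in mm; the calibration is good to about 2 mm. A picture is of the moment at which its call begins. There is no depth.
- ctrl.finish_job(): hands the job in, once; it reports no verdict.
Trained networks look in a picture, given as the dict that the camera call returned (one of the last four; its "shot" number tells which), for a name from the list of things; names that differ only in an ending like _2 or _b are one class to them, and where a whole thing is asked for, a point or a joint stands for the part that bears it (a point fixed in the world has none). Each returns a list of dicts, best first, with "confidence" (0 to 1); they miss things now and then, are a little off and sometimes report something else, mostly with a low value. They report only what shows in the picture. A call takes as long as a camera call. They do not tell look-alikes from the thing itself.
- nets.spot_in(name, picture): "rect" ([left, top, right, bottom] in pixels, round what is visible of it).
The state is a dict: "time_s": time; "joints": joint angles; "dq": joint speeds; "tau": joint torques, N m; "eef_pos": TCP position; "ee_rot": TCP orientation; "force": force on the tool from outside, world axes, zero at the start; "wrist_torque": the same for the moment, N m; "grip_width": opening from 0.0 (shut) to 1.0 (fully open).
Only numpy, scipy, OpenCV 4.12 (cv2) and the standard library are available. Lean on these libraries where they do the work, as an engineer would, in place of code of your own. Each camera call takes 0.05 s, during which the arm holds its last target. There are 200 camera calls.

TASK

Without gripping or lifting it, turn the heavy aluminium calibration block about where it stands (it should stray less than 80 mm), pushing alternate corners with the fingertips, until its blue face is square to the dark docking rail and still clear of it. Then push it over until the blue face sits flush along the rail, neither end overhanging the rail's ends, and leave it there. No part of the block may touch the rail before it is square to it, and leave the loggers, bottles, beaker and screwdriver alone.

Things in the scene. Friction and masses are not known exactly. Their poses are not given: they have to be found in the camera images.
- block: the calibration block (loose): bare aluminium slab with eight dark wells in its top and one blue long face. 92 mm along its own x, 120 mm along its own y, 40 mm high, sharp upright edges, about 0.7 to 1 kg, slides with friction on the table. Origin at the centre of its underside; the blue face looks along its own -x, 46 mm from the origin. At the start the blue face looks roughly away from the robot.
- face_a (a point): the +y end of the block's blue face (block frame: x -46, y +60 mm), 20 mm above its underside
- face_b (a point): the -y end of the block's blue face (block frame: x -46, y -60 mm), 20 mm above its underside
- rail: the docking rail, fixed to the table to the left or to the right of the block: dark steel bar with orange ends and brass contacts, 220 mm along its own x, 24 mm thick (own y), 45 mm high; origin at the centre of its underside. Both long faces are alike; the block goes to the one that looks at it, 12 mm from the rail's centre line.
- tray: white tray with six loggers lying in it, fixed to the table on the other side of the block: 200 mm along its own x, 100 mm along its own y, 30 mm high; origin at the centre of its underside. Not part of the job.
- logger_a: a data logger standing on its end (loose): steel tube with a tan cap, 22 mm diameter, 68 mm high; origin at the centre of its underside. A bystander.
- logger_b: a data logger standing on its end (loose): steel tube with a tan cap, 22 mm diameter, 68 mm high; origin at the centre of its underside. A bystander.
- bottle_a: a small amber bottle with a blue cap (loose), 54 mm diameter, 110 mm high; origin at the centre of its underside. A bystander.
- bottle_b: a small amber bottle with a blue cap (loose), 54 mm diameter, 110 mm high; origin at the centre of its underside. A bystander.
- driver: a screwdriver lying on the table (loose), 170 mm long along its own x, about 30 mm thick. A bystander.
- beaker: a white cup-shaped beaker (loose), 68 mm across, 80 mm high; origin at the centre of its underside. A bystander.
Things that resemble listed ones, but are neither listed nor needed, are in the scene too. What is shaped like the rail but green is not meant.

How it is judged (in metres and radians):
On the way:
1. the block's blue face looks at the rail, square to it within 10 degrees, while both ends of the face are still at least 10 mm clear of the rail (angle between the x axis of block and the y axis of rail, either way round below 0.175 rad and x of rail in the frame of block below -0.05 m and (y of face_a in the frame of rail below -0.022 m or y of face_a in the frame of rail above 0.022 m) and (y of face_b in the frame of rail below -0.022 m or y of face_b in the frame of rail above 0.022 m)), for 0.1 s.
At the end, for the whole second after the job is handed in: The blue face lies flush along the rail: both its ends within 4 mm of the rail's face and within the rail's length (overhang at most 2 mm), the block flat on the table and at rest (y of face_a in the frame of rail between -0.016 and 0.016 m and x of face_a in the frame of rail between -0.112 and 0.112 m and y of face_b in the frame of rail between -0.016 and 0.016 m and x of face_b in the frame of rail between -0.112 and 0.112 m and height (world z) of block below 0.004 m and angle between block's own z axis and vertical below 0.05 rad and linear speed of block below 0.01 m/s); the robot touches nothing.
It fails at once if the block is lifted or tipped (more than 8 mm or 7 degrees) (height (world z) of block above 0.008 m or angle between block's own z axis and vertical above 0.12 rad).
It fails at once if the block touches the rail while more than 17 degrees out of square (angle between the x axis of block and the y axis of rail, either way round above 0.3 rad and contact force between block and rail above 0.5 N).
It fails at once if the block strays more than 90 mm from where it stood before it is within 17 degrees of square (angle between the x axis of block and the y axis of rail, either way round above 0.3 rad and distance of block from where it was at the start of the episode above 0.09 m).
It fails at once if a bystander is moved more than 20 mm (distance of any of logger_a, logger_b, bottle_a, bottle_b, driver, beaker from where it was at the start of the episode above 0.02 m).
It also fails if it takes over 64 s, if anything falls off the work surface, if the arm or the gripper's body presses on something with over 40 N, if the wrist force passes 120 N, or if a joint passes its speed limit or range.

## Working session

There is one attempt and no reset: what is moved stays moved. The work goes in short steps, Python scripts to look and compute and a tool call to move; the robot and the scene stay as the last step left them, time stands still between calls to the robot, and variables do not carry over. Pictures are saved under pics/ and viewed, about 8 in all and at most 12, crops included, and the job is handed in when it is done.

Besides the shell and the picture viewer there is one more tool, called after "Call:" as a command line: name --argument value ..., lists and objects as JSON in quotes. drive_tool: Moves the arm, as the interface text tells. Scaled input: -1 to 1 covers 0.12 m each way for a shift and 0.5 rad each way for a turn. Its arguments: {"type":"object","properties":{"series":{"type":"string"},"newtons":{"type":"number"}},"required":["series"]}

```bash
mkdir -p pics
cat > h.py <<'E'
from rig import telemetry, eyes, ctrl, nets
import numpy as np, cv2
from scipy.spatial.transform import Rotation as R
def K(p): return np.array([[p["fx"],0,p["cx"]],[0,p["fy"],p["cy"]],[0,0,1.]])
def world(p,px,z):
    px=np.array(px,float).reshape(-1,1,2)
    u=cv2.undistortPoints(px,K(p),np.array(p["D"],float)).reshape(-1,2)
    V=np.array(p["view"]);Rm=V[:3,:3];t=V[:3,3];c=-Rm.T@t
    d=np.c_[u[:,0],-u[:,1],-np.ones(len(u))]@Rm
    return c+d*((z-c[2])/d[:,2])[:,None]
def proj(p,P):
    P=np.array(P,float).reshape(-1,3);V=np.array(p["view"]);c=P@V[:3,:3].T+V[:3,3]
    return cv2.projectPoints(c*[1,-1,-1],np.zeros(3),np.zeros(3),K(p),np.array(p["D"],float))[0].reshape(-1,2)
def save(p,n): cv2.imwrite("pics/"+n,cv2.cvtColor(p["frame"],cv2.COLOR_RGB2BGR))
E
python3 - <<'E'
from h import *
np.set_printoptions(precision=1,suppress=True)
s=telemetry.sense();print(s["time_s"],s["eef_pos"],s["ee_rot"],ctrl.grip_depth)
for c in("top","side"):
    p=eyes.capture(c);save(p,c+"0.png")
    V=np.array(p["view"]);print(c,-V[:3,:3].T@V[:3,3],-V[2,:3])
    if c=="top":
        for n in("block","rail","tray","logger_a","bottle_a","driver","beaker"):
            for d in nets.spot_in(n,p):
                r=d["rect"];print(n,round(d["confidence"],2),np.round(r),world(p,[(r[0]+r[2])/2,(r[1]+r[3])/2],20)[0])
E
```

```text
0.0 [132.2 507.8 196.7] [-0.   0.1  1.  -0. ] 18.700000000000003
top [ 286.2  -18.6 1110.3] [ 0.2  0.  -1. ]
block 0.94 [289. 166. 341. 214.] [600.2   7.7  20. ]
rail 0.62 [439. 320. 474. 419.] [ 174.1 -326.6   20. ]
rail 0.58 [416. 154. 436. 245.] [ 580.7 -265.9   20. ]
tray 0.59 [203. 166. 246. 248.] [555.7 229.2  20. ]
logger_a 0.56 [413. 277. 426. 284.] [ 379.7 -244.7   20. ]
bottle_a 0.78 [132. 165. 161. 191.] [628.5 431.   20. ]
bottle_a 0.69 [449. 286. 479. 309.] [ 340.3 -349.7   20. ]
driver 0.56 [470. 171. 488. 232.] [ 575.6 -397.2   20. ]
beaker 0.89 [128. 228. 164. 265.] [454.7 417.4  20. ]
side [  421.3 -1023.2   818.2] [ 0.1  0.8 -0.6]
```

View pics/top0.png

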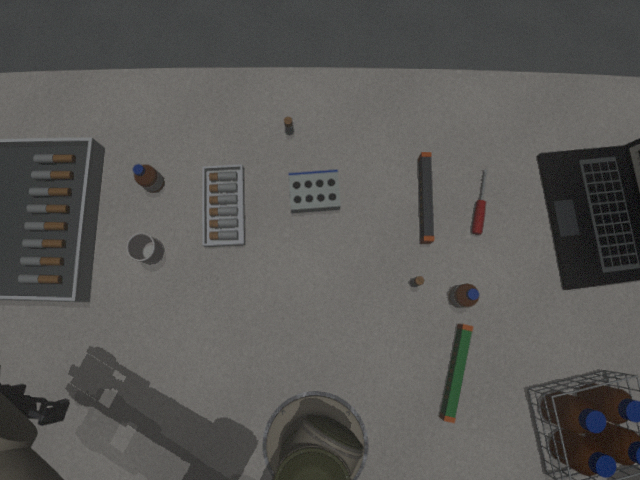

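View pics/side0.png

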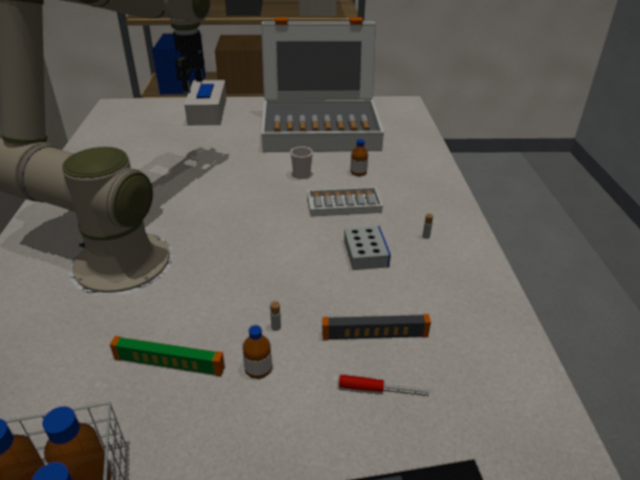

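Candidates: the rail is the dark bar at (426,198). The green bar at (458,372) is a look-alike. The block at (315,190) is the only one, with its blue edge at the top (+x). The loggers are at (288,125) and (417,281), the bottles at (148,178) and (465,295), the beaker at (145,249) and the driver at (480,203). The caged bottles, the big tray and the case aren't part of the job. I'll check the choice in one close crop.

```bash
python3 - <<'E'
import cv2
i=cv2.imread("pics/top0.png")[110:255,280:445]
i=cv2.convertScaleAbs(i,alpha=1.6)
cv2.imwrite("pics/c1.png",cv2.resize(i,None,fx=4,fy=4,interpolation=cv2.INTER_CUBIC))
E
python3 - <<'E'
from h import *
s=telemetry.sense();print(np.round(R.from_quat(np.roll(s["ee_rot"],-1)).as_matrix(),3))
E
```

```text
[[-0.968  0.252 -0.   ]
 [ 0.252  0.968 -0.   ]
 [ 0.    -0.    -1.   ]]
```

View pics/c1.png

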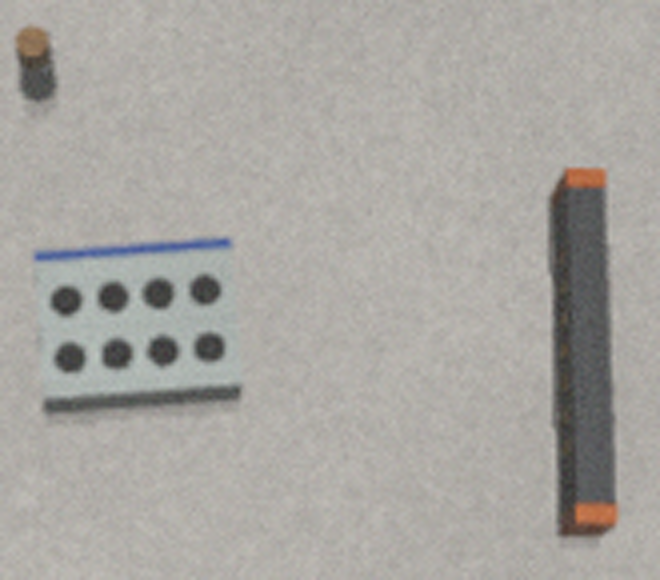

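Crop: the blue strip runs (35,255)-(230,242) on the +x side of the block. The dark rail's top runs from (586,170) to (596,523). The choice is confirmed, and next I'll measure the poses.

```bash
cat >> h.py <<'E'
def block(p,c=(600,8),rad=130):
    """pose of block (centre, angle of its own x axis) from the wells and the blue strip"""
    f=p["frame"].astype(int);g=f.sum(2)/3
    th=0.55*np.median(g)
    m=((g<th)*255).astype(np.uint8)
    n,l,st,ce=cv2.connectedComponentsWithStats(m,connectivity=4)
    W=[]
    for i in range(1,n):
        w,h,a=st[i,2:5]
        if 15<a<90 and max(w,h)<13 and .6<w/h<1.6:
            q=world(p,ce[i],40)[0,:2]
            if np.hypot(*(q-c))<rad: W.append(q)
    b=(f[:,:,2]>f[:,:,0]*1.5)&(f[:,:,2]>f[:,:,1]*1.2)&(f[:,:,2]>60)
    B=world(p,np.argwhere(b)[:,::-1],40)[:,:2];B=B[np.hypot(*(B-c).T)<rad]
    W=np.array(W);o=W.mean(0) if len(W) else None
    if len(W)<3 or len(B)<5: return len(W),len(B),W
    d=np.linalg.svd(W-o)[2][0]
    x=np.array([-d[1],d[0]]); x=x if x@(o-B.mean(0))>0 else -x
    e=np.linalg.svd(B-B.mean(0))[2][0]
    return len(W),len(B),o,np.degrees(np.arctan2(x[1],x[0])),np.degrees(np.arctan2(e[1],e[0]))%180,(B-o).mean(0)
def go(P,yaw=0):
    """normalised shift of world points in the present tool frame"""
    s=telemetry.sense();M=R.from_quat(np.roll(s["ee_rot"],-1)).as_matrix()
    return np.round((np.array(P,float)-s["eef_pos"])@M/120,3)
E
python3 - <<'E'
from h import *
np.set_printoptions(precision=1,suppress=True)
p=eyes.capture("top");print(block(p))
f=lambda L:np.array(L)/4.+[280-.5,110-.5]
b=world(p,f([(35,253),(230,240),(240,388),(44,403)]),40);r=world(p,f([(567,170),(605,170),(616,522),(577,524)]),45)
print(b,b.mean(0));print(r,r.mean(0))
a=(r[0]+r[1]-r[2]-r[3])/2;print(np.hypot(*a[:2]),np.degrees(np.arctan2(a[1],a[0])))
print("loggers",world(p,[(288,119),(417,277)],68))
np.set_printoptions(precision=3)
c,k=np.cos(.2548),np.sin(.2548)
print(go([[530,200,190],[540,150,30]]))
E
```

```text
(8, 81, array([593.4,   9.1]), np.float64(-174.7706985447659), np.float64(94.86797834804693), array([46.8,  3.8]))
[[637.8  72.6  40. ]
 [647.2 -46.   40. ]
 [554.4 -52.4  40. ]
 [544.1  64.8  40. ]] [595.9   9.7  40. ]
[[ 692.9 -252.2   45. ]
 [ 693.3 -275.6   45. ]
 [ 474.3 -274.7   45. ]
 [ 472.9 -251.5   45. ]] [ 583.4 -263.5   45. ]
219.5021715653047 -0.19322842547800023
loggers [[ 765.5   74.4   68. ]
 [ 384.4 -228.8   68. ]]
[[-3.854 -1.649  0.06 ]
 [-4.04  -2.031  1.394]]
```

Call:
drive_tool --series "-0.4 -0.2 0 0 0 -0.25 0; -0.8 -0.4 0 0 0 -0.51 0; -1 -1 0 0 0 -0.51 0; -1 -1 0 0 0 -0.51 0; -1 -1 0 0 0 -0.51 0"

```text
time_s: 1.0
eef_pos: [218.7, 359.1, 197.5]
ee_rot: [0.0, 0.001, 1.0, -0.0]
force: [1.0, 1.4, -0.1]
grip_width: 0.141
```

Call:
drive_tool --series "-0.3 -0.3 0 0 0 0 0; -0.7 -0.7 0 0 0 0 0; -1 -1 0 0 0 0 0; -1 -1 0 0 0 0 0"

```text
time_s: 1.4
eef_pos: [340.6, 237.0, 197.8]
ee_rot: [0.001, 0.003, 1.0, -0.0]
force: [0.4, -0.6, -0.3]
grip_width: -0.002
```

Call:
drive_tool --series "-0.2 -0.3 0 0 0 0 0; -0.5 -0.7 0 0 0 0 0; -0.8 -1 0 0 0 0 0; -0.8 -1 0 0 0 0 0"

```text
time_s: 1.8
eef_pos: [438.7, 113.8, 197.8]
ee_rot: [0.001, 0.005, 1.0, -0.0]
force: [-0.4, 0.4, 1.0]
grip_width: -0.001
```

Call:
drive_tool --series "-0.25 -0.25 0.2 0 0 0 0; -0.53 -0.51 0.5 0 0 0 0; -0.53 -0.51 0.9 0 0 0 0; -0.53 -0.51 0.98 0 0 0 0; -0.53 -0.51 0.98 0 0 0 0"

```text
time_s: 2.3
eef_pos: [500.8, 52.7, 78.1]
ee_rot: [-0.001, 0.004, 1.0, -0.0]
force: [0.4, 0.1, 0.9]
grip_width: 0.007
```

Call:
drive_tool --series "0 0 0.3 0 0 0 0; 0 0 0.54 0 0 0 0; 0 0 0.54 0 0 0 0; -0.05 0 0.54 0 0 0 0; -0.1 0 0.54 0 0 0 0; -0.15 0 0.54 0 0 0 0; -0.2 0 0.54 0 0 0 0; -0.25 0 0.54 0 0 0 0; -0.3 0 0.54 0 0 0 0; -0.35 0 0.54 0 0 0 0; -0.4 0 0.54 0 0 0 0"

```text
time_s: 3.4
eef_pos: [549.1, 52.2, 13.1]
ee_rot: [-0.001, 0.004, 1.0, -0.0]
force: [-0.3, 0.5, 0.8]
grip_width: -0.001
```

Run:
```python
from h import *
np.set_printoptions(precision=1,suppress=True)
p=eyes.capture("top");print(block(p));save(p,"t1.png")
q=eyes.capture("side");save(q,"s1.png")
i=np.hstack([cv2.imread("pics/t1.png")[130:260,240:400],cv2.imread("pics/s1.png")[170:300,290:450]])
cv2.imwrite("pics/c2.png",cv2.resize(i,None,fx=2.5,fy=2.5,interpolation=cv2.INTER_CUBIC))
```

```text
(2, 19, array([[615.1, -31.6],
       [579.1, -34.4]]))
```

View pics/c2.png

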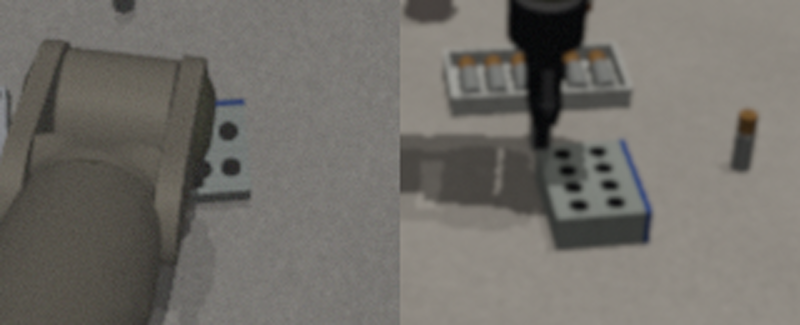

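Side crop: the fingertips are at the near-left edge of the block, just in contact. The arm hides the block in the top view, but the side view shows all 8 wells, so I'll track it from there.

Call:
drive_tool --series "-0.04 0 0 0 0 0 0; -0.08 0 0 0 0 0 0; -0.12 0 0 0 0 0 0; -0.16 0 0 0 0 0 0; -0.2 0 0 0 0 0 0; -0.24 0 0 0 0 0 0; -0.28 0 0 0 0 0 0; -0.32 0 0 0 0 0 0"

```text
time_s: 4.3
eef_pos: [588.1, 51.8, 13.0]
ee_rot: [-0.001, 0.005, 1.0, -0.0]
force: [1.4, -0.5, 0.1]
grip_width: 0.001
```

```bash
cat > m.py <<'E'
from h import *
np.set_printoptions(precision=1,suppress=True)
s=telemetry.sense();print("t",round(s["time_s"],2),"tcp",s["eef_pos"],"F",s["force"])
import sys
c=tuple(map(float,sys.argv[1:3])) if len(sys.argv)>2 else (600,8)
for n in("side","top"):
    p=eyes.capture(n);print(n,*block(p,c,110));save(p,"last_%s.png"%n)
E
python3 m.py
```

```text
t 4.3 tcp [588.1  51.8  13. ] F [ 1.4 -0.5  0.1]
side 0 49 []
top 3 23 [590.4 -23.5] -120.50723252523973 94.68331913259276 [53.6 -6.1]
```

Run:
```python
import cv2,numpy as np
a=cv2.imread("pics/last_side.png");print(np.median(a),a[225:275:6,345:395:6].mean(2).astype(int))
i=np.hstack([cv2.imread("pics/last_top.png")[130:260,240:400],a[170:300,290:450]])
cv2.imwrite("pics/c3.png",cv2.resize(i,None,fx=2.5,fy=2.5,interpolation=cv2.INTER_CUBIC))
```

```text
101.0 [[ 95  93  55  13  95 125 134 137 137]
 [ 70  47  27  64  20  82 100 136 137]
 [ 60  65  15  75  26  67 113 137 135]
 [ 65 108  36  79  80  28 128 125 136]
 [ 65 116 123 109 128  58 125  90 136]
 [122  73 127 112 119 109 101  82 138]
 [129  57  58  57  57  58  57  51 139]
 [139  94  57  59  62  68  79  86 136]
 [139 137 138 137 136 137 136 137 137]]
```

View pics/c3.png

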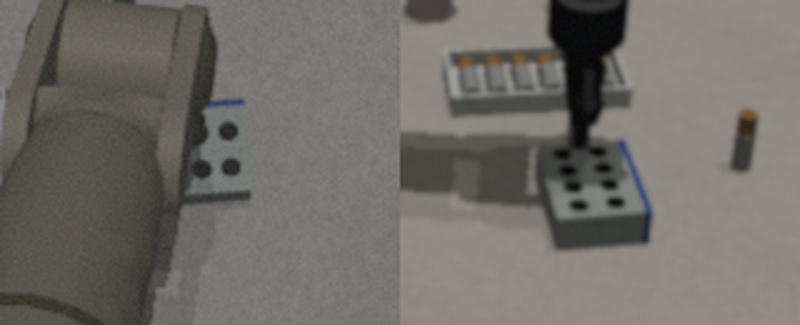

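Run:
```python
from h import *
np.set_printoptions(precision=3,suppress=True)
for n in("side","top"):
    p=eyes.capture(n);print(n,p["fx"],p["fy"],p["cx"],p["cy"],p["D"],"\n",np.array(p["view"]))
    print(proj(p,[[588,52,13],[588,52,40],[588,52,80],[0,0,0]]))
    if n=="side":
      for z in(40,):print(world(p,np.array([[622,142],[650,208],[558,216],[538,150]])/2.5+[290-160,170],z))
    else:
      print(world(p,proj(p,[[588,52,13]]),13))
```

```text
side 530.4287682600223 530.4287682600223 321.8645714556957 237.98544716325029 [-0.039  0.     0.     0.     0.   ] 
 [[    0.998    -0.053     0.014  -486.959]
 [    0.02      0.595     0.803   -56.95 ]
 [   -0.051    -0.802     0.595 -1285.879]
 [    0.        0.        0.        1.   ]]
[[360.183 239.391]
 [360.797 230.785]
 [361.733 217.648]
 [122.119 261.346]]
[[635.856  67.752  40.   ]
 [647.412 -41.345  40.   ]
 [558.432 -50.376  40.   ]
 [549.027  56.692  40.   ]]
top 459.3017109211939 459.3017109211939 320.9163527350886 238.85912333872392 [-0.079  0.     0.     0.     0.   ] 
 [[    0.012    -1.       -0.007   -14.007]
 [    0.985     0.01      0.174  -474.829]
 [   -0.174    -0.009     0.985 -1043.691]
 [    0.        0.        0.        1.   ]]
[[296.903 195.562]
 [296.25  192.58 ]
 [295.223 187.892]
 [314.853 444.385]]
[[588.  52.  13.]]
```

The block hasn't moved, so either the tip pose or my measurement is off. I'll check the projected TCP against the start pictures.

Run:
```python
from h import *
np.set_printoptions(precision=1,suppress=True)
M=np.array([[-.968,.252,0],[.252,.968,0],[0,0,-1]])
T=np.array([132.3,508,197])
out=[]
for n in("side","top"):
    p=eyes.capture(n);a=cv2.imread("pics/%s0.png"%n)
    q=proj(p,[T+M@np.array(v) for v in([0,49,-13],[0,-49,-13],[0,0,0],[0,0,-73])]);print(n,q)
    b=a.copy()
    q2=q
    o=np.maximum(q.mean(0).astype(int)-[60,60],0)
    c=cv2.resize(cv2.convertScaleAbs(a[o[1]:o[1]+120,o[0]:o[0]+100],alpha=2),None,fx=4,fy=4,interpolation=cv2.INTER_CUBIC)
    for k in q:cv2.circle(c,tuple(int(v) for v in (k-o+.5)*4),4,(0,255,255),1)
    out.append(c)
cv2.imwrite("pics/c4.png",np.hstack([cv2.copyMakeBorder(c,0,480-c.shape[0],0,400-c.shape[1],0) for c in out]))
```

```text
side [[201.1  92.4]
 [188.3 104.6]
 [195.4 102.5]
 [192.3  78.7]]
top [[ 32.4 386. ]
 [ 76.8 401.2]
 [ 58.  392.6]
 [ 36.1 398.3]]
```

View pics/c4.png

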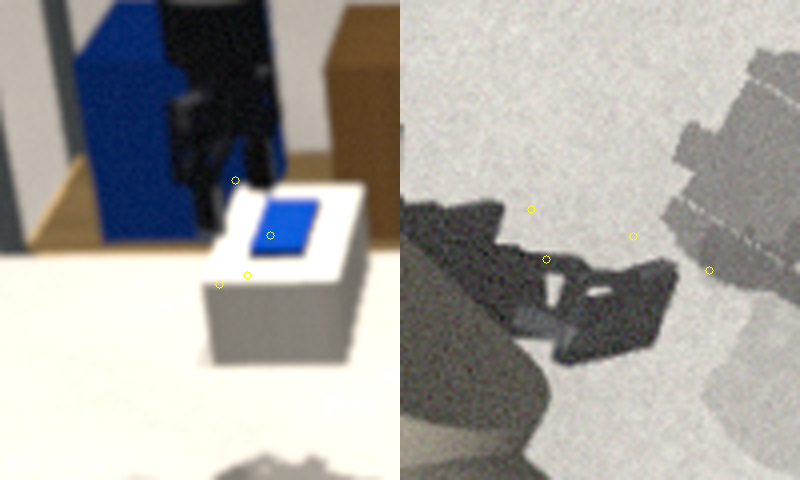

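The real fingertips sit about 30 to 45 mm higher than the reported TCP in both views: the tips in the start picture are about 12 px above their projection. The fingers therefore passed over the 40 mm block. I'll back off and lower carefully while watching the force.

Call:
drive_tool --series "0.25 0 0 0 0 0 0; 0.5 0 0 0 0 0 0; 0.7 0 0 0 0 0 0; 0.7 0 0.05 0 0 0 0; 0.7 0 0.1 0 0 0 0; 0.7 0 0.15 0 0 0 0; 0.7 0 0.15 0 0 0 0"

```text
time_s: 5.3
eef_pos: [503.5, 52.6, -5.8]
ee_rot: [-0.002, 0.005, 1.0, 0.0]
force: [0.1, 0.2, 0.2]
grip_width: -0.002
```

```bash
cat > m.py <<'E'
from h import *
np.set_printoptions(precision=1,suppress=True)
s=telemetry.sense();print("t",round(s["time_s"],2),"tcp",s["eef_pos"],"F",s["force"])
import sys
c=tuple(map(float,sys.argv[1:3])) if len(sys.argv)>2 else (600,8)
for n in("side","top"):
    p=eyes.capture(n);print(n,*block(p,c,110));save(p,"last_%s.png"%n)
    print(proj(p,[s["eef_pos"],s["eef_pos"]+np.array([0,0,30])]).ravel())
E
python3 m.py
python3 - <<'E'
import cv2,numpy as np
a=cv2.imread("pics/last_side.png")[160:280,270:400]
cv2.imwrite("pics/c5.png",cv2.resize(cv2.convertScaleAbs(a,alpha=1.5),None,fx=5,fy=5,interpolation=cv2.INTER_CUBIC))
E
```

```text
t 5.3 tcp [503.5  52.6  -5.8] F [0.1 0.2 0.2]
side 0 45 []
[326.9 245.8 327.1 236.4]
top 2 84 [[615.1 -31.6]
 [579.1 -34.4]]
[296.4 230.6 295.7 228.2]
```

View pics/c5.png

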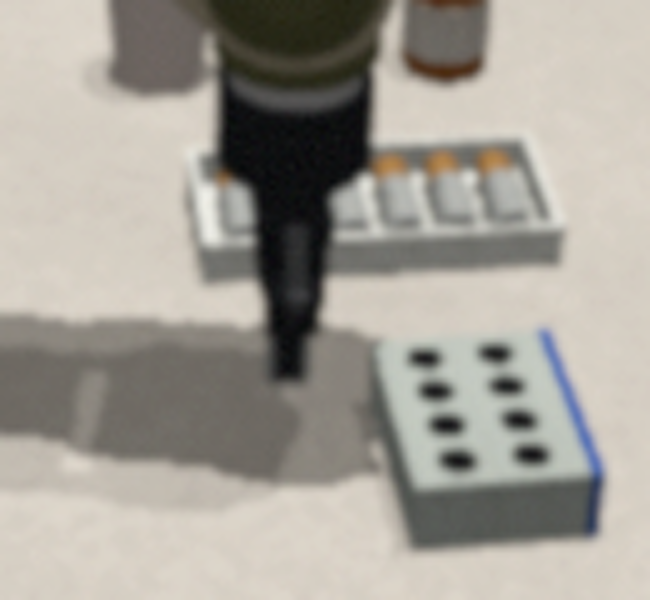

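Tip at crop (290,380) = px (328,236). That matches reported z + 32 mm, and x and y agree. I'll lower 8 mm more, push the +y end in +x, and fix the side-view well detector.

Call:
drive_tool --series "-0.1 0 0.03 0 0 0 0; -0.2 0 0.07 0 0 0 0; -0.25 0 0.07 0 0 0 0; -0.3 0 0.07 0 0 0 0; -0.35 0 0.07 0 0 0 0; -0.4 0 0.07 0 0 0 0; -0.45 0 0.07 0 0 0 0; -0.5 0 0.07 0 0 0 0; -0.55 0 0.07 0 0 0 0; -0.6 0 0.07 0 0 0 0"

```text
time_s: 6.4
eef_pos: [576.3, 51.9, -13.7]
ee_rot: [-0.001, 0.004, 1.0, -0.0]
force: [-2.6, 1.9, 0.2]
grip_width: 0.001
```

```bash
sed -i 's/th=0.55\*np.median(g)/th=0.5*np.median(g)/; s/15<a<90 and max(w,h)<13 and .6<w\/h<1.6/7<a<90 and max(w,h)<13 and .5<w\/h<2.6/' h.py; python3 m.py; python3 -c "
import cv2;from h import *
p=dict(eyes.capture('side'));p['frame']=cv2.cvtColor(cv2.imread('pics/side0.png'),cv2.COLOR_BGR2RGB);print('ref',block(p))"
```

```text
t 6.4 tcp [576.3  51.9 -13.7] F [-2.6  1.9  0.2]
side 7 52 [615.3  -6.7] -179.52864878418245 77.89005909400493 [ 47.1 -15.9]
[355.1 247.8 355.7 238.4]
top 4 31 [560.2  -7.8] -124.91171823426735 77.73397698576291 [ 98.2 -37.9]
[297.4 202.9 296.7 199.8]
ref (6, 44, array([595.01641066,  -3.31779871]), np.float64(-176.15781763779012), np.float64(94.6110029188092), array([45.67161426,  6.88746468]))
```

Call:
drive_tool --series "-0.05 0.03 0 0 0 0 0; -0.1 0.05 0 0 0 0 0; -0.15 0.07 0 0 0 0 0; -0.2 0.07 0 0 0 0 0"

```text
time_s: 6.95
eef_pos: [601.1, 60.4, -13.6]
ee_rot: [-0.001, 0.004, 1.0, -0.0]
force: [-3.4, 1.6, 1.6]
grip_width: 0.001
```

```bash
cat > m.py <<'E'
from h import *
import sys
from scipy.optimize import least_squares
np.set_printoptions(precision=1,suppress=True)
def wells(p,c,rad):
    g=p["frame"].sum(2)/3.;W=[]
    n,l,st,ce=cv2.connectedComponentsWithStats(((g<.5*np.median(g))*255).astype(np.uint8),connectivity=4)
    for i in range(1,n):
        w,h,a=st[i,2:5]
        if 7<a<90 and max(w,h)<13 and .5<w/h<2.6:
            q=world(p,ce[i],40)[0,:2]
            if np.hypot(*(q-c))<rad: W.append(q)
    return np.array(W).reshape(-1,2)
PX,PY=36.,28.5
G=np.array([(i*PX/2,j*PY/2) for i in(-1,1) for j in(-3,-1,1,3)])
def fit(p,c,th,rad=85):
    c=np.array(c,float);W=wells(p,c,rad)
    if len(W)<3:return None,W
    best=None
    for dx in(-20,0,20):
      for dy in(-20,0,20):
        for dt in(-.2,0,.2):
          def f(v):
            Q=(W-v[:2])@np.array([[np.cos(v[2]),-np.sin(v[2])],[np.sin(v[2]),np.cos(v[2])]])
            d=Q[:,None]-G;k=(d**2).sum(2).argmin(1);return d[np.arange(len(W)),k].ravel()
          r=least_squares(f,[c[0]+dx,c[1]+dy,th+dt],loss="soft_l1",f_scale=2)
          J=r.cost+0.02*np.hypot(*(r.x[:2]-c))
          if best is None or J<best[0]:best=(J,r.x,r.cost)
    return best,W
if __name__=="__main__":
    s=telemetry.sense();print("t",round(s["time_s"],2),"tcp",s["eef_pos"],"F",s["force"])
    c=tuple(map(float,sys.argv[1:3]));th=np.radians(float(sys.argv[3]))
    for n in("side","top"):
        p=eyes.capture(n);save(p,"last_%s.png"%n);b,W=fit(p,c,th)
        f=p["frame"].astype(int);m=(f[:,:,2]>f[:,:,0]*1.5)&(f[:,:,2]>f[:,:,1]*1.2)&(f[:,:,2]>60)
        B=world(p,np.argwhere(m)[:,::-1],40)[:,:2];B=B[np.hypot(*(B-c).T)<100]
        e=np.linalg.svd(B-B.mean(0))[2][0] if len(B)>4 else [0,0]
        print(n,len(W),b and (b[1][:2],"th %.1f cost %.1f"%(np.degrees(b[1][2]),b[2])),"blue",len(B),B.mean(0),"%.1f"%(np.degrees(np.arctan2(e[1],e[0]))%180))
E
python3 m.py 620 -5 -205
python3 - <<'E'
from m import *
p=dict(eyes.capture('top'));p['frame']=cv2.cvtColor(cv2.imread('pics/top0.png'),cv2.COLOR_BGR2RGB)
W=wells(p,(595,9),85);t=np.radians(-174.8);Q=(W-W.mean(0))@np.array([[np.cos(t),-np.sin(t)],[np.sin(t),np.cos(t)]]);print(Q);print(fit(p,(595,9),t)[0])
p=dict(eyes.capture('side'));p['frame']=cv2.cvtColor(cv2.imread('pics/side0.png'),cv2.COLOR_BGR2RGB);print(fit(p,(595,9),t)[0])
E
```

```text
t 6.95 tcp [601.1  60.4 -13.6] F [-3.4  1.6  1.6]
side 8 (array([629.6,  -0.1]), 'th -207.2 cost 2.0') blue 99 [669.7 -29.8] 62.9
top 4 (array([592.6, -10.2]), 'th -118.2 cost 59.3') blue 48 [661.1 -43.5] 61.9
[[-17.9  42.2]
 [-17.7  14.2]
 [-18.4 -14. ]
 [-18.5 -42. ]
 [ 18.2  41.9]
 [ 18.1  14.3]
 [ 18.  -14.4]
 [ 18.1 -42.1]]
(np.float64(1.067159528486545), array([593.4,   9.1,  -3.1]), np.float64(1.0346026510002924))
(np.float64(0.35799325403567833), array([593.8,  10.9,   0.1]), np.float64(0.31366479281954707))
```

Call:
drive_tool --series "0.12 0 0 0 0 0 0; 0.12 0 -0.3 0 0 0 0; 0.1 0 -0.5 0 0 0 0; -0.1 -0.3 -0.5 0 0 0 0; -0.35 -0.6 -0.5 0 0 0 0; -0.62 -1 -0.5 0 0 0 0; -0.62 -1 -0.5 0 0 0 0"

```text
time_s: 7.85
eef_pos: [676.3, -65.9, 46.4]
ee_rot: [0.001, 0.007, 1.0, -0.001]
force: [-0.9, 0.6, -1.1]
grip_width: 0.005
```

Call:
drive_tool --series "0 -0.18 0 0 0 0 0; 0 -0.18 0.25 0 0 0 0; 0 -0.18 0.5 0 0 0 0; 0 -0.18 0.5 0 0 0 0"

```text
time_s: 8.25
eef_pos: [673.4, -86.8, -17.7]
ee_rot: [-0.003, 0.007, 1.0, -0.0]
force: [-0.4, 0.4, -0.0]
grip_width: 0.001
```

```bash
python3 m.py 630 0 -207
```

```text
t 8.25 tcp [673.4 -86.8 -17.7] F [-0.4  0.4 -0. ]
side 6 (array([629.9,  -0.8]), 'th -28.5 cost 4.7') blue 14 [654.5 -53.6] 61.0
top 3 (array([606.3,   9.4]), 'th -237.7 cost 34.0') blue 9 [695.   20.3] 57.8
```

Call:
drive_tool --series "0.08 0.04 0 0 0 0 0; 0.15 0.08 0 0 0 0 0; 0.2 0.11 0 0 0 0 0; 0.25 0.14 0 0 0 0 0; 0.3 0.17 0 0 0 0 0; 0.34 0.2 0 0 0 0 0; 0.38 0.23 0 0 0 0 0; 0.42 0.27 0 0 0 0 0; 0.46 0.31 0 0 0 0 0"

```text
time_s: 9.25
eef_pos: [621.1, -49.3, -13.0]
ee_rot: [0.001, 0.006, 1.0, -0.001]
force: [0.7, -3.3, 2.4]
grip_width: -0.004
```

```bash
python3 m.py 615 8 -225
```

```text
t 9.25 tcp [621.1 -49.3 -13. ] F [ 0.7 -3.3  2.4]
side 3 (array([593.3,  11.9]), 'th -228.3 cost 0.8') blue 39 [669.    7.4] 43.6
top 1 None blue 0 [nan nan] 0.0m.py:38: RuntimeWarning: Mean of empty slice.
  print(n,len(W),b and (b[1][:2],"th %.1f cost %.1f"%(np.degrees(b[1][2]),b[2])),"blue",len(B),B.mean(0),"%.1f"%(np.degrees(np.arctan2(e[1],e[0]))%180))
  ret = um.true_divide(
```

Call:
drive_tool --series "-0.1 -0.12 0 0 0 0 0; -0.1 -0.12 -0.25 0 0 0 0; -0.1 -0.12 -0.5 0 0 0 0; 0 0.2 -0.52 0 0 0 0; 0.15 0.6 -0.52 0 0 0 0; 0.27 1 -0.52 0 0 0 0; 0.27 1 -0.52 0 0 0 0"

```text
time_s: 10.05
eef_pos: [586.9, 77.8, 48.2]
ee_rot: [-0.002, 0.003, 1.0, 0.0]
force: [-0.1, 0.5, -0.0]
grip_width: -0.004
```

Call:
drive_tool --series "0 0.28 0 0 0 0 0; 0 0.28 0 0 0 0 0"

```text
time_s: 10.25
eef_pos: [585.9, 115.0, 47.6]
ee_rot: [-0.003, 0.002, 1.0, 0.001]
force: [-0.6, -0.7, 0.5]
grip_width: -0.004
```

```bash
python3 m.py 605 10 -227 2>/dev/null
```

```text
t 10.25 tcp [585.9 115.   47.6] F [-0.6 -0.7  0.5]
side 8 (array([614.3,  31.6]), 'th -230.9 cost 5.1') blue 120 [641.  -15.1] 42.1
top 6 (array([614.5,  30.2]), 'th -231.5 cost 0.7') blue 80 [642.9  -7.2] 38.8
```

Call:
drive_tool --series "-0.13 0.05 0.2 0 0 0 0; -0.13 0.05 0.52 0 0 0 0; -0.13 0.05 0.52 0 0 0 0; -0.2 -0.04 0.52 0 0 0 0; -0.26 -0.12 0.52 0 0 0 0; -0.3 -0.16 0.52 0 0 0 0; -0.33 -0.2 0.52 0 0 0 0; -0.36 -0.25 0.52 0 0 0 0; -0.38 -0.3 0.52 0 0 0 0; -0.4 -0.35 0.52 0 0 0 0; -0.42 -0.4 0.52 0 0 0 0"

```text
time_s: 11.45
eef_pos: [636.8, 63.3, -14.7]
ee_rot: [-0.002, 0.003, 1.0, 0.001]
force: [-0.0, 5.6, 2.4]
grip_width: 0.0
```

```bash
python3 m.py 625 15 -250 2>/dev/null
```

```text
t 11.45 tcp [636.8  63.3 -14.7] F [-0.   5.6  2.4]
side 8 (array([621.2,  -1.3]), 'th -250.4 cost 4.2') blue 128 [634.9 -50.6] 19.0
top 4 (array([621.1,  -3.6]), 'th -251.1 cost 0.3') blue 77 [634.2 -49.1] 19.2
```

Call:
drive_tool --series "-0.02 -0.05 0 0 0 0 0; -0.04 -0.1 0 0 0 0 0; -0.06 -0.15 0 0 0 0 0; -0.07 -0.2 0 0 0 0 0; -0.08 -0.25 0 0 0 0 0; -0.08 -0.28 0 0 0 0 0"

```text
time_s: 12.15
eef_pos: [646.3, 28.0, -15.1]
ee_rot: [-0.002, 0.003, 1.0, -0.0]
force: [0.3, 4.3, 0.1]
grip_width: 0.0
```

```bash
python3 m.py 625 -25 -265 2>/dev/null
```

```text
t 12.15 tcp [646.3  28.  -15.1] F [0.3 4.3 0.1]
side 8 (array([618.3, -28.7]), 'th -266.0 cost 5.0') blue 152 [623.1 -82.7] 2.1
top 5 (array([618.3, -31.5]), 'th -265.9 cost 1.1') blue 82 [619.8 -78.2] 4.5
```

Square to within about 4°. I'll retreat, turn the gripper 90° and open it, so that both fingertips push the back face evenly.

Call:
drive_tool --series "0 0.2 0 0 0 0 0; 0 0.35 -0.2 0 0 0.2 0; 0.12 0.35 -0.5 0 0 0.5 0; 0.24 0.35 -0.5 0 0 0.75 0.4; 0.24 0.35 -0.5 0 0 1 0.8; 0.24 0.35 -0.5 0 0 1 1"

```text
time_s: 12.85
eef_pos: [617.4, 69.7, 45.1]
ee_rot: [-0.002, 0.251, 0.968, -0.001]
force: [0.4, -0.1, 0.3]
grip_width: 0.503
```

Call:
drive_tool --series "0 0 0 0 0 0.28 1; 0 0 0 0 0 0.56 1; 0 0 0 0 0 0.84 1; 0 0 0 0 0 1 1"

```text
time_s: 13.25
eef_pos: [617.3, 69.3, 44.7]
ee_rot: [-0.002, 0.483, 0.875, -0.002]
force: [0.4, -0.2, -0.2]
grip_width: 1.002
```

Call:
drive_tool --series "0 0 0 0 0 0.28 1; 0 0 0 0 0 0.56 1; 0 0 0 0 0 0.84 1; 0 0 0 0 0 1 1; 0 0 0 0 0 1 1"

```text
time_s: 13.75
eef_pos: [617.3, 69.0, 44.3]
ee_rot: [-0.002, 0.684, 0.729, -0.003]
force: [0.6, -0.9, -0.1]
grip_width: 1.003
```

```bash
python3 m.py 619 -30 -266 2>/dev/null; python3 -c "
from h import *
s=telemetry.sense();M=R.from_quat(np.roll(s['ee_rot'],-1)).as_matrix();print(M.round(3),s['joints'],s['grip_width'],np.arctan2(M[1,1],M[0,1]))"
```

```text
t 13.75 tcp [617.3  69.   44.3] F [ 0.6 -0.9 -0.1]
side 8 (array([618. , -30.1]), 'th -445.5 cost 1.7') blue 155 [621.4 -84.1] 3.5
top 8 (array([618. , -31.4]), 'th -265.7 cost 0.9') blue 81 [621.7 -78. ] 4.5
[[-0.066  0.998 -0.007]
 [ 0.998  0.066 -0.002]
 [-0.002 -0.007 -1.   ]] [-0.07566027  0.67175061  1.35815047 -0.00277582  1.11813888 -0.14008711] 0.9986682647332656 0.0656436441688735
```

Call:
drive_tool --series "0 0 0.2 0 0 0.06 1; 0 0 0.45 0 0 0.13 1; 0 0 0.58 0 0 0.13 1; 0 0 0.62 0 0 0.13 1; 0 0 0.62 0 0 0.13 1"

```text
time_s: 14.35
eef_pos: [616.9, 68.9, -29.9]
ee_rot: [-0.002, 0.706, 0.708, -0.003]
force: [0.3, 0.0, 0.6]
grip_width: 1.0
```

```bash
python3 m.py 619 -30 -266 2>/dev/null
python3 - <<'E'
import cv2,numpy as np
a=cv2.imread("pics/last_side.png")[160:280,300:430]
b=cv2.imread("pics/last_top.png")[110:230,260:390]
cv2.imwrite("pics/c6.png",cv2.resize(cv2.convertScaleAbs(np.hstack([a,b]),alpha=1.5),None,fx=3,fy=3,interpolation=cv2.INTER_CUBIC))
E
```

```text
t 14.35 tcp [616.9  68.9 -29.9] F [0.3 0.  0.6]
side 7 (array([618.1, -30.2]), 'th -445.7 cost 0.8') blue 158 [621.7 -84.5] 2.6
top 8 (array([617.9, -31.3]), 'th -265.4 cost 0.8') blue 83 [621.4 -78.1] 4.6
```

View pics/c6.png

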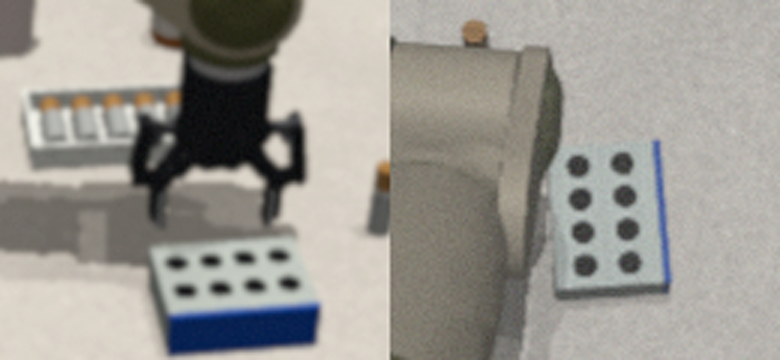

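Tips at crop (157,222) and (268,220): real height about 18 mm, both behind the block, with the blue face toward the rail. Next I'll push toward −y.

Call:
drive_tool --series "-0.1 0 0 0 0 0 1; -0.2 0 0 0 0 0 1; -0.26 0 0 0 0 0 1; -0.31 0 0 0 0 0 1; -0.36 0 0 0 0 0 1; -0.41 0 0 0 0 0 1; -0.46 -0.01 0 0 0 0 1; -0.52 -0.02 0 0 0 0 1; -0.58 -0.03 0 0 0 0 1; -0.64 -0.04 0 0 0 0 1; -0.7 -0.05 0 0 0 0 1; -0.76 -0.06 0 0 0 0 1; -0.82 -0.07 0 0 0 0 1; -0.88 -0.08 0 0 0 0 1; -0.94 -0.09 0 0 0 0 1; -1 -0.1 0 0 0 0 1"

```text
time_s: 16.05
eef_pos: [605.6, -51.7, -28.5]
ee_rot: [-0.001, 0.707, 0.708, -0.003]
force: [0.5, 3.1, -0.4]
grip_width: 0.999
```

```bash
python3 m.py 610 -105 -270 2>/dev/null
```

```text
t 16.05 tcp [605.6 -51.7 -28.5] F [ 0.5  3.1 -0.4]
side 8 (array([ 603.1, -103.5]), 'th -270.1 cost 5.6') blue 174 [ 602.4 -157.6] 179.2
top 4 (array([ 575.3, -106.7]), 'th -270.6 cost 21.8') blue 75 [ 593.6 -153.2] 0.2
```

Call:
drive_tool --series "-0.06 0 0 0 0 0 1; -0.12 0 0 0 0 0 1; -0.18 0 0 0 0 0 1; -0.24 0 0 0 0 0 1; -0.3 0 0 0 0 0 1; -0.36 0 0 0 0 0 1; -0.42 0 0 0 0 0 1; -0.48 0 0 0 0 0 1; -0.54 0 0 0 0 0 1; -0.59 0 0 0 0 0 1; -0.64 0 0 0 0 0 1; -0.68 0 0 0 0 0 1; -0.72 0 0 0 0 0 1"

```text
time_s: 17.45
eef_pos: [605.6, -139.2, -28.3]
ee_rot: [-0.001, 0.707, 0.707, -0.003]
force: [0.3, 2.2, -2.2]
grip_width: 1.001
```

```bash
python3 m.py 604 -190 -270 2>/dev/null
```

```text
t 17.45 tcp [ 605.6 -139.2  -28.3] F [ 0.3  2.2 -2.2]
side 8 (array([ 603.1, -190.9]), 'th -270.5 cost 2.6') blue 198 [ 602.5 -241.6] 0.1
top 4 (array([ 606.3, -218.8]), 'th -244.1 cost 82.9') blue 86 [ 590.1 -240.3] 179.5
```

Call:
drive_tool --series "-0.02 0 0 0 0 0 1; -0.04 0 0 0 0 0 1; -0.06 0 0 0 0 0 1; -0.08 0 0 0 0 0 1; -0.1 0 0 0 0 0 1; -0.1 0 0 0 0 0 1"

```text
time_s: 18.15
eef_pos: [606.1, -148.4, -27.9]
ee_rot: [-0.002, 0.707, 0.707, -0.001]
force: [2.2, 18.2, 2.8]
grip_width: 1.002
```

Call:
drive_tool --series "-0.01 0 0 0 0 0 1; -0.02 0 0 0 0 0 1; -0.02 0 0 0 0 0 1"

```text
time_s: 18.45
eef_pos: [606.1, -148.2, -27.9]
ee_rot: [-0.004, 0.708, 0.707, 0.0]
force: [0.6, 15.2, 3.0]
grip_width: 1.001
```

Force rose to 18 N at exactly the predicted position, so the block is seated. I'll back straight off, raise and check.

Call:
drive_tool --series "0.1 0 0 0 0 0 1; 0.25 0 0 0 0 0 1; 0.5 0 0 0 0 0 1; 0.7 0 -0.3 0 0 0 1; 0.9 0 -0.7 0 0 0 1; 1 0 -1 0 0 0 1; 1 0 -1 0 0 0 1"

```text
time_s: 19.15
eef_pos: [609.6, -27.1, 98.8]
ee_rot: [0.001, 0.707, 0.708, 0.003]
force: [0.2, 0.1, 0.0]
grip_width: 0.999
```

```bash
python3 m.py 604 -205 -270 2>/dev/null
python3 - <<'E'
import cv2,numpy as np
a=cv2.imread("pics/last_side.png")[250:370,310:440]
b=cv2.imread("pics/last_top.png")[135:255,350:480]
cv2.imwrite("pics/c7.png",cv2.resize(cv2.convertScaleAbs(np.hstack([a,b]),alpha=1.5),None,fx=3,fy=3,interpolation=cv2.INTER_CUBIC))
E
```

```text
t 19.15 tcp [609.6 -27.1  98.8] F [0.2 0.1 0. ]
side 8 (array([ 603.3, -200.8]), 'th -270.2 cost 0.9') blue 0 [nan nan] 0.0
top 8 (array([ 603. , -201.5]), 'th -270.2 cost 1.2') blue 108 [ 600.3 -248.9] 179.5
```

View pics/c7.png

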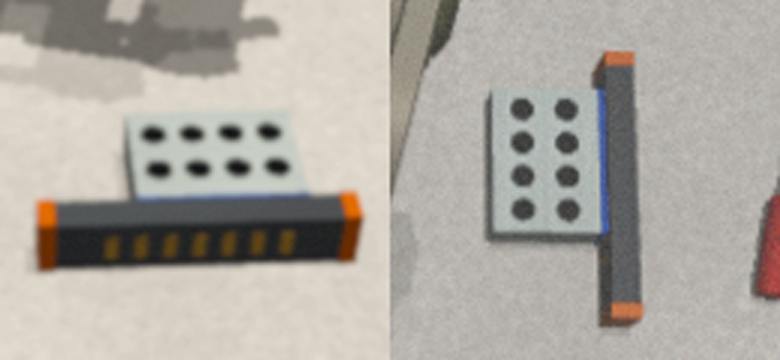

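Run:
```python
from h import *
np.set_printoptions(precision=1,suppress=True)
p=eyes.capture("top");f=p["frame"].astype(int)
m=(f[:,:,2]>f[:,:,0]*1.5)&(f[:,:,2]>f[:,:,1]*1.2)&(f[:,:,2]>60)
L=[]
for r in range(167,212,4):
    c=np.where(m[r,405:440])[0]+405
    g=f[r,410:440].sum(1);print(r,c,g[6:26])
q=world(p,[(422.,157),(424.7,236.7)],45);print(q)
s=telemetry.sense();print(s["force"],s["time_s"])
for n in("logger_a","bottle_a","driver","beaker"):
    for d in nets.spot_in(n,p):print(n,round(d["confidence"],2),np.round(d["rect"]))
```

```text
167 [419 420 421] [358 363 333 262 215 193 159 182 179 171 182 187 188 168 176 264 352 384
 369 367]
171 [420 421] [360 357 356 280 232 204 164 183 177 184 179 181 169 173 183 212 312 357
 346 362]
175 [420 421] [371 356 360 276 212 215 157 177 172 171 178 194 185 178 183 227 322 354
 367 358]
179 [420 421] [372 357 364 311 239 210 164 185 192 175 177 167 177 171 175 221 303 344
 345 357]
183 [420 421] [370 370 358 309 225 207 153 176 178 182 186 175 185 175 177 203 290 355
 357 341]
187 [420 421] [370 362 359 334 225 212 148 188 193 183 180 180 189 173 180 191 289 368
 351 351]
191 [420 421] [366 349 365 360 230 204 144 169 190 180 186 171 184 188 196 191 261 355
 361 366]
195 [420 421] [359 358 365 353 237 206 142 189 191 194 192 192 184 189 176 183 264 353
 350 341]
199 [420 421 422] [361 352 366 349 248 208 184 178 190 178 189 183 171 183 177 191 256 349
 347 350]
203 [420 421 422] [364 356 357 352 262 219 199 178 177 188 189 186 188 190 177 185 229 350
 345 357]
207 [420 421 422] [356 350 359 358 268 215 187 181 196 178 208 186 187 181 174 182 221 285
 343 348]
211 [421 422] [353 352 361 359 292 211 224 162 186 186 192 188 186 188 186 189 208 306
 342 346]
[[ 680.  -253.6   45. ]
 [ 482.  -254.    45. ]]
[ 0.1 -0.3 -0.1] 19.3
logger_a 0.44 [412. 278. 426. 286.]
logger_a 0.43 [283. 117. 290. 132.]
bottle_a 0.95 [447. 282. 481. 309.]
bottle_a 0.86 [132. 166. 162. 191.]
beaker 0.61 [127. 230. 162. 258.]
```

Between the blue strip's inner edge and the rail's far edge I measure a constant 12.5 px along the face. Flush contact predicts about 12.5 px, so the faces are parallel with no gap. The arm is clear and sees no force, so I'm handing in.

```bash
python3 -c "
from rig import ctrl;print(ctrl.finish_job())"
```

```text
the job is handed in; nothing more can be done
None
```

The block is docked with its blue face flush along the dark rail, and I handed the job in at about 19 s of the 64 s allowed. No verdict came back, so what follows rests on my own measurements.

**What I did:** I turned the block about 91° with pushes on alternate ends from the shut fingertips. In the measured positions it strayed about 40 mm before it was square. Then I pushed it onto the rail with both open fingers and backed off.

**Last checks:**
- **Square:** the block is at −270.2° in both camera views, parallel to the rail within about 0.5°.
- **Seating:** contact force rose to about 18 N at the predicted position, and commanding about 2 mm more produced no further movement.
- **Gap:** the width across blue strip and rail is constant along the face and matches flush contact.
- **Ends:** the face runs from about x = 543 to 663 mm, inside the rail's 473 to 693 mm.
- **Arm and bystanders:** the arm is clear with zero force. The loggers, bottles and beaker appear where they started. The network missed the screwdriver; I saw only part of it in the last crop, and the arm never went near it.

**What disagreed:**
- **Fingertip height:** the real fingertips sit about 32 mm above the reported TCP. My first push passed over the block without touching it. I corrected for this from the pictures.
- **Final position:** the well fit puts the block's centre at y = −201 mm, against about −205.5 mm expected from my first rail measurement. A later measurement of the rail's near edge put it 2 mm further from the block, so this mismatch did not close. At roughly 2.5 mm per pixel I relied on the contact force and the edge check instead.

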